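# Snug an adjustable wrench on the air-outlet locknut and turn it to its mark

### The arm

A 6-joint arm with a two-finger parallel gripper is mounted at the origin on the work surface. World frame = base frame: x ahead of the robot, y to its left, z up, the work surface at z = 0. Lengths are in m, angles in degrees, forces in N, time in s.
With the tool pointing down it reaches from about 0.325 to 0.9 m from the base axis. Payload 6.1 kg.
Tool frame: the origin (TCP) lies midway between the tips of the shut fingers; the grasp point (between the pads) lies 19 mm behind it; z points along the fingers, y is the line along which they close (so a half turn about z gives the same grasp; the last joint's range is limited). The gripper opens to 85 mm and grips with 20 to 120 N. Pads are 22 mm wide; open, the fingers measure 114 mm over their backs; the gripper's body (76 mm by 85 mm) begins 54 mm behind the grasp point. The pads swing forward as they close: fully open they stand 13 mm farther back than shut.
Start: joints at [-7.225, 12.628, 87.462, -0, 79.91, -7.225], TCP at [0.625, -0, 0.231] pointing down, gripper open.
Joint ranges: [-170.65, 170.65], [-52.31, 119.04], [5.05, 147.46], [-71.25, 251.25], [11.57, 151.72], [-153.62, 153.62]. Speed limits (degrees/s): [147.25, 147.25, 172.46, 180, 180, 180].

### API

Orientations are given as [roll, pitch, yaw] about the fixed x, y, z axes, in that order (R = Rz(yaw) Ry(pitch) Rx(roll)).
In Python, from workcell import arm gives the robot as it stands.
- The arm moves only by the shell command python3 -m creep 'ROWS'. ROWS is JSON, one flat list of numbers, 7 for each row, row after row: the opening, from 0 (shut) to 1 (fully open), then the shift along the world's x, y, z in m, then the turn, a rotation vector about the world's x, y, z in degrees. A call has 1 to 10 rows; each row is the pose to reach, as a shift and turn from the pose commanded when the call began; what a row does not reach only later rows make up. A row lasts 1/10 s, in which the tool goes at most 50 mm and 8.59 degrees, less where a joint would pass 70% of its speed; a pose out of reach is approached as far as the arm can. A call with a gripper value outside its range is refused whole. The fingers move at their own pace and stop on an object; the grip force is fixed at half the most. Time passes only in rows, so rows that repeat a pose let the fingers close. It gives the time, the measured TCP pose, the force, the opening and the grip force at its end, in the units of the state.
- arm.get_obs(): the state, without advancing time (a new reading comes with each control period).
- arm.get_image(name): name is "scene" or "side" or "wrist"; returns a dict with "color" (400x640x3 uint8, blue, green, red), "range_z" (400x640 float32, m along the optical axis (not along the pixel's ray), 0 where there is no reading), "mtx" (3x3 intrinsics, pixels), "world_from_camera" (4x4, takes a point from camera to world coordinates); the wrist camera has in their place "mount" (4x4, takes a point from camera to tool coordinates, whose origin is the TCP and whose axes are the flange's). Camera axes: x right, y up, looking along -z (the intrinsics and any distortion apply to the point x, -y, -z); pixel columns grow to the right and rows downward; lengths in m; the calibration is good to about 2 mm. The wrist camera is an equidistant fisheye: a pixel r from the principal point sees the ray r / f radians off the axis. A picture is of the moment at which its call begins: read the wrist's pose just before it.
- arm.hand_in(): hands the job in; it is judged then, once.
Trained networks look in a picture, given as the dict that the camera call returned (one of the last four; its "shot" number tells which), for a name from the list of things; names that differ only in an ending like _2 or _b are one class to them, and where a whole thing is asked for, a point or a joint stands for the part that bears it (a point fixed in the world has none). Each returns a list of dicts, best first, with "p" (0 to 1); they miss things now and then, are a little off and sometimes report something else, mostly with a low value. They report only what shows in the picture. A call takes as long as a camera call. They do not tell look-alikes from the thing itself.
- arm.recognise(picture, target): "bbox" ([left, top, right, bottom] in pixels, round what is visible of it).
The state is a dict: "time": time; "joints": joint angles; "qd": joint speeds; "tau": joint torques, N m; "ee_pos": TCP position; "eef_rot": TCP orientation; "force": force on the tool from outside, world axes, zero at the start; "wrist_torque": the same for the moment, N m; "opening": finger opening in m; "grasp_force": force on a finger pad.
Only numpy, scipy, OpenCV 4.12 (cv2) and the standard library are available. Lean on these libraries where they do the work, as an engineer would, in place of code of your own. Each camera call takes 0.05 s, during which the arm holds its last target. There are 200 camera calls.

### The job

The adjustable wrench lies round the brass locknut of the bench air outlet with its jaw still too wide. Roll the wrench's worm with gentle fingertip pressure (15 N at the most) until the jaw is firmly snug on the nut, and only then turn the nut clockwise (seen from above) with the wrench, by less than a quarter turn, until the nut's red mark lines up with the red line on the plate. Do not push the sliding jaw or the nut with the gripper, leave the wrench snug and flat on the nut, let go, and leave the other things alone.

Things in the scene. Friction and masses are not known exactly. Their poses are not given: they have to be found in the camera images.
- plate: square aluminium base plate of the air outlet, 170 x 170 mm, on a rubber gasket (it sinks 0.07 mm per N of downward load, otherwise fixed), its top level and 12 to 20 mm above the bench. Origin: centre, 12 mm below its top; z up. A brass stem (20 mm across) stands in its middle, 56 mm above its top. A red line on its top runs from the nut outwards along the plate's -x axis: the nut's mark must end in line with it (nut x along plate x).
- nut_top (a point): centre of the top of the brass hexagon locknut on the stem: 32 mm across flats, 37 across corners, 16 high, standing on the plate. Its axes: z up, corners at +x and -x, flats facing +y and -y; a short red mark on top at the -x corner. It starts 0.55 to 0.95 rad anticlockwise (from above) of its goal.
- nut (a joint): angle turned by the nut since the start, rad, positive clockwise seen from above. A steady friction of about 0.3 N m resists it; it stays where it is left.
- wrench: loose steel adjustable wrench, 0.42 kg, flat on the plate round the nut, so its underside is at the plate's top. Origin: on the underside, midway between the jaws when 32 mm open. x to the handle, z up. Fixed jaw face at y = +16 mm, throat face at x = 20, head x 20 to 74, 60 wide, 14 thick. Its x starts within 0.06 rad of the nut's x.
- handle (a point): point in the middle of the wrench's handle, at wrench x = 160 mm, 7 mm above the wrench's underside. The handle runs from x = 74 to 200 mm, 22 mm wide (y), 12 mm thick, with a blue sleeve (24 wide in looks); past the plate's edge it hangs free over the bench.
- jaw (a joint): travel of the dark sliding jaw (36 x 14 x 14 mm, on the wrench's -y side, face at y = -22 mm + travel), m. The opening is 38 mm minus this value, so on the 32 mm nut it is closed near 0.006. It starts between 0 and 0.0025, is moved by its worm (0.8 mm per rad) and holds itself against about 25 N.
- worm_centre (a point): centre of the brass worm, a roller 18 mm in diameter, 14 long, axis along wrench y, at wrench x = 46 mm, 11 mm above the plate's top; its own top is 20 mm above the plate's top, 6 proud of the head. The point's axes turn with it. Rolling its top towards the nut closes the jaw, 0.9 mm per 10 mm of fingertip drag; 2.4 N along the rim turns it free, more when the jaw bears.
- rack: green microtube rack, bystander, 70 x 110 x 44 mm, origin under its centre; leave alone
- gel_tray: orange open gel tray, bystander, 100 x 150 x 40 mm, origin under its centre; leave alone
- bottle: clear reagent bottle with blue cap, bystander, 66 mm in diameter, 130 mm high, origin under its centre; leave alone
Mind the look-alikes: they are no part of the job. There is more than one size of the wrench; the job needs the smaller. Of the things that look like the plate, take the one that is farthest from the robot's base at the start.

How it is judged (in metres and radians):
On the way, in this order (a step that is already met when the one before it is completed fails the run):
1. the worm has closed the jaw snugly on the nut (opening below 33.2 mm, jaw pressing on the nut) (value of joint jaw above 0.0048 m and contact force between jaw and nut above 5 N and value of joint nut below 0.12 rad), for 0.3 s.
2. the nut is turned with the wrench to its mark (angle between the x axis of nut_top and the x axis of plate, either way round below 0.12 rad), for 0.2 s.
At the end, for the whole second after the job is handed in: The nut's mark is in line with the plate's red line within 0.12 rad, the jaw still closed on the nut (travel over 4.5 mm), the wrench round the nut (its origin within 10 mm of the nut's axis), flat on the plate (within 5 mm and 0.1 rad), at rest and let go (angle between the x axis of nut_top and the x axis of plate, either way round below 0.12 rad and value of joint jaw above 0.0045 m and horizontal distance between wrench and nut_top below 0.01 m and z of wrench in the frame of plate below 0.017 m and angle between wrench's own z axis and vertical below 0.1 rad and linear speed of wrench below 0.02 m/s); the robot touches nothing.
It fails at once if the nut is turned while the jaw is still loose (value of joint jaw below 0.0045 m and (value of joint nut above 0.15 rad or value of joint nut below -0.15 rad)).
It fails at once if the worm is pressed harder than 24 N (contact force between the fingers and worm above 24 N).
It fails at once if the gripper pushes the sliding jaw (contact force between the fingers and jaw above 3 N).
It fails at once if the gripper pushes the nut itself (contact force between the fingers and nut above 3 N).
It fails at once if a bystander is moved (distance of any of rack, gel_tray, bottle from where it was at the start of the episode above 0.02 m).
It also fails if it takes over 72 s, if anything falls off the work surface, if the arm or the gripper's body presses on something with over 40 N, if the wrist force passes 120 N, or if a joint passes its speed limit or range.

## Working session

There is one attempt and no reset: what is moved stays moved. The work goes in short steps, Python scripts to look and compute and a shell command to move; the robot and the scene stay as the last step left them, time stands still between calls to the robot, and variables do not carry over. Pictures are saved under pics/ and viewed, at most 10 in all, crops included, and the job is handed in when it is done.

```bash
ls; mkdir -p pics; cat > h.py <<'E'
import numpy as np, cv2
from workcell import arm
def world(im):
    K=im["mtx"];T=np.array(im["world_from_camera"]);d=im["range_z"]
    v,u=np.mgrid[0:d.shape[0],0:d.shape[1]]
    P=np.stack([(u-K[0][2])/K[0][0]*d,-(v-K[1][2])/K[1][1]*d,-d],-1)
    W=P@T[:3,:3].T+T[:3,3]; W[d==0]=np.nan
    return W
E
python3 - <<'E'
from h import *
for n in ("scene","side"):
    im=arm.get_image(n); cv2.imwrite(f"pics/{n}0.png",im["color"])
    W=world(im); np.save(n+"W.npy",W); np.save(n+"C.npy",im["color"])
    print(n,im["mtx"],im["world_from_camera"],[k for k in im])
    for t in ("plate","nut_top","wrench","worm_centre","jaw","handle","rack","gel_tray","bottle"):
        for r in arm.recognise(im,t)[:4]:
            b=r["bbox"];u,v=int((b[0]+b[2])/2),int((b[1]+b[3])/2)
            print(t,round(r["p"],2),np.round(b),np.round(W[min(v,399),min(u,639)],3))
E
```

```text
pics
scene [[370.07628322   0.         315.5524862 ]
 [  0.         370.07628322 197.36500707]
 [  0.           0.           1.        ]] [[ 0.87680528 -0.41114848  0.249338    0.66128044]
 [ 0.48071965  0.73764993 -0.47411096 -0.39190898]
 [ 0.01100584  0.53556467  0.8444225   0.7548602 ]
 [ 0.          0.          0.          1.        ]] ['color', 'range_z', 'mtx', 'world_from_camera', 'shot']
plate 0.79 [286. 201. 388. 293.] [ 0.548 -0.075  0.034]
plate 0.69 [247.  89. 339. 159.] [0.281 0.193 0.023]
nut_top 0.69 [332. 239. 349. 256.] [ 0.554 -0.071  0.033]
wrench 0.96 [324. 176. 378. 255.] [0.538 0.011 0.031]
wrench 0.8 [121. 205. 214. 338.] [ 0.256 -0.287  0.009]
wrench 0.5 [331. 241. 346. 250.] [ 0.549 -0.071  0.037]
worm_centre 0.62 [345. 221. 352. 228.] [ 0.545 -0.015  0.036]
worm_centre 0.42 [169. 233. 184. 243.] [ 0.231 -0.22   0.028]
jaw 0.72 [341. 235. 359. 256.] [ 0.568 -0.057  0.032]
jaw 0.5 [166. 205. 186. 227.] [ 0.189 -0.178  0.018]
handle 0.8 [326. 175. 376. 257.] [0.54  0.011 0.032]
handle 0.75 [115. 202. 213. 337.] [ 0.252 -0.288  0.017]
rack 0.7 [189. 331. 267. 4
[... 653 characters left out ...]
 246. 446. 362.] [0.284 0.219 0.024]
plate 0.7 [247. 141. 342. 217.] [ 0.54  -0.039  0.033]
nut_top 0.46 [291. 169. 299. 178.] [ 0.544 -0.053  0.038]
wrench 0.85 [412. 101. 449. 182.] [ 0.231 -0.265  0.019]
wrench 0.84 [266. 167. 308. 242.] [0.537 0.038 0.032]
jaw 0.75 [446. 158. 452. 185.] [ 0.182 -0.161  0.024]
jaw 0.39 [280. 167. 291. 184.] [ 0.564 -0.047  0.033]
jaw 0.29 [286. 169. 301. 179.] [ 0.545 -0.05   0.038]
jaw 0.17 [247. 143. 344. 216.] [ 0.537 -0.037  0.036]
handle 0.62 [413. 104. 452. 184.] [ 0.226 -0.254  0.023]
handle 0.59 [264. 166. 310. 244.] [0.534 0.04  0.033]
gel_tray 0.77 [188. 301. 251. 400.] [0.561 0.37  0.019]
bottle 0.55 [269.  70. 297. 117.] [ 0.64  -0.283  0.09 ]
```

```bash
python3 - <<'E'
from h import *
C=np.load("sceneC.npy");S=np.load("sideC.npy")
a=cv2.resize(C[165:305,270:405],None,fx=4,fy=4,interpolation=cv2.INTER_CUBIC)
cv2.imwrite("pics/a.png",a)
cv2.imwrite("pics/full.png",np.hstack([cv2.resize(C,(400,250)),cv2.resize(S,(400,250))]))
E
```

```text
(no output)
```

View pics/a.png

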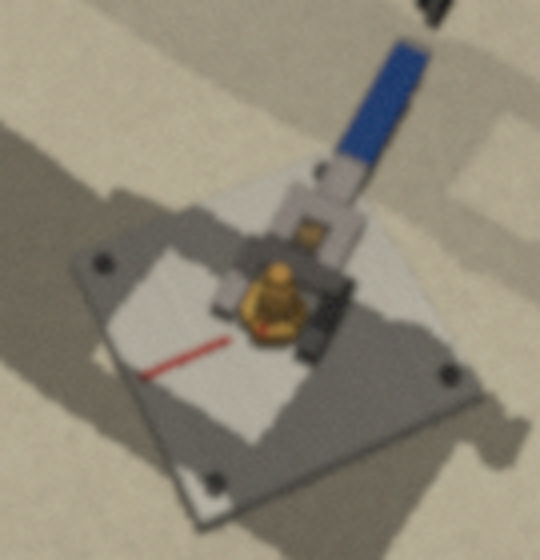

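View pics/full.png

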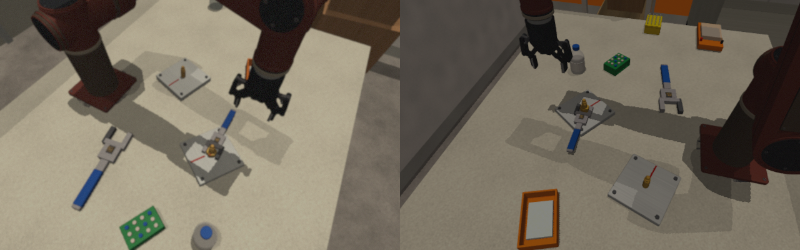

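The scene crop shows the target wrench, with its blue sleeve at upper right of the crop and the worm at (311,235). The nut and stem are at (275,305), the red line runs (145,378)–(228,340), and the jaw is at (325,320). Next I'll measure them in colour and depth.

```bash
cat > m.py <<'E'
from h import *
def onplane(im,u,v,z):
    K=np.array(im["mtx"]);T=np.array(im["world_from_camera"])
    d=np.stack([(u-K[0,2])/K[0,0],-(v-K[1,2])/K[1,1],-np.ones_like(u)],-1)@T[:3,:3].T
    return T[:3,3]+d*((z-T[2,3])/d[...,2])[...,None]
def measure(im,zt=None,roi=((0.42,0.72),(-0.2,0.2))):
    W=world(im);C=im["color"].astype(int);b,g,r=C[...,0],C[...,1],C[...,2]
    near=(W[...,0]>roi[0][0])&(W[...,0]<roi[0][1])&(W[...,1]>roi[1][0])&(W[...,1]<roi[1][1])&(W[...,2]<.1)
    blue=near&(b>r+50)&(b>g+30); red=near&(r>g+60)&(r>b+60)&(abs(g-b)<25); brass=near&(r>b+50)&(g>b+25)
    gray=near&(abs(r-b)<14)&(abs(r-g)<14)&(W[...,2]<.028)&(W[...,2]>.01)
    zp=np.median(W[gray][:,2]); print("gray z",zp,np.percentile(W[gray][:,2],[10,90]),gray.sum())
    zp=zt or zp
    for n,m,z in (("blue",blue,zp+.013),("red",red,zp)):
        v,u=np.nonzero(m)
        if len(u)<5: continue
        P=onplane(im,u.astype(float),v.astype(float),z)[:,:2];c=P.mean(0);s=np.linalg.svd(P-c)[2][0]
        t=(P-c)@s
        print(n,len(u),c.round(4),"yaw",np.degrees(np.arctan2(s[1],s[0])).round(1),"len",np.ptp(t).round(3),"ends",(c+s*t.min()).round(4),(c+s*t.max()).round(4),"medz",np.median(W[m][:,2]).round(4))
    n,l,st,ce=cv2.connectedComponentsWithStats(brass.astype(np.uint8))
    for i in range(1,n):
        if st[i,4]>5:
            m=l==i;v,u=np.nonzero(m);print("brass",st[i,4],ce[i].round(1),W[m].mean(0).round(4),"zmax",W[m][:,2].max().round(4),onplane(im,ce[i,:1],ce[i,1:],zp+.018)[0].round(4))
E
python3 - <<'E'
from m import *
for n in ("scene","side"):
    print(n); measure(arm.get_image(n))
print(arm.get_obs())
im=arm.get_image("wrist");print(im["mtx"],im["mount"]);cv2.imwrite("pics/w0.png",im["color"])
E
```

```text
scene
gray z 0.017148767434361778 [0.01535189 0.01919255] 2519
blue 229 [0.5408 0.0889] yaw -88.9 len 0.082 ends [0.54  0.131] [0.5415 0.0494] medz 0.0312
red 18 [ 0.5131 -0.1047] yaw -125.1 len 0.043 ends [ 0.5262 -0.0861] [ 0.5014 -0.1213] medz 0.0175
brass 6 [347.5 223.3] [ 0.5433 -0.014   0.0371] zmax 0.0382 [ 0.543  -0.013   0.0351]
brass 167 [337.1 240.5] [ 0.5441 -0.0675  0.0478] zmax 0.0751 [ 0.542  -0.0615  0.0351]
side
gray z 0.020482363152983685 [0.01833246 0.02244578] 2760
blue 295 [0.5392 0.0906] yaw 90.7 len 0.085 ends [0.5397 0.0466] [0.5387 0.1317] medz 0.0341
red 8 [ 0.5131 -0.1063] yaw 54.6 len 0.036 ends [ 0.5015 -0.1227] [ 0.5226 -0.093 ] medz 0.021
brass 47 [294.6 163. ] [ 0.5421 -0.0589  0.0669] zmax 0.0785 [ 0.5513 -0.0855  0.0385]
brass 31 [298.4 172.1] [ 0.5347 -0.0598  0.037 ] zmax 0.0401 [ 0.5342 -0.0584  0.0385]
{'time': 1.1, 'joints': array([-7.22704635e+00,  1.26271575e+01,  8.74630513e+01, -2.67529139e-04,
        7.99098099e+01, -7.22617143e+00]), 'qd': array([-0.02855656, -0.04246929,  0.08792356,  0.0373977 ,  0.19945576,
        0.06377662]), 'tau': array([ 1.79966187e-04, -4.96863377e+01, -3.89739811e+01, -1.11504762e-04,
        8.34103430e-04,  8.10718916e-06]), 'ee_pos': array([ 6.24988395e-01, -2.62492936e-05,  2.31298991e-01]), 'eef_rot': array([-1.79999948e+02,  2.58954570e-04,  8.99991720e+01]), 'force': array([-0.32526398, -0.24143132, -0.05713932]), 'wrist_torque': array([-0.00204008, -0.038516  , -0.01351197]), 'grasp_force': 0.0, 'opening': 0.08510917436781452}
[[309.70691629   0.         313.69359608]
 [  0.         309.70691629 201.02656179]
 [  0.           0.           1.        ]] [[ 2.13801700e-04  9.50488446e-01  3.10759824e-01  7.90588785e-02]
 [ 9.99999408e-01 -5.34767860e-04  9.47642121e-04  2.04732862e-03]
 [ 1.06690725e-03  3.10759437e-01 -9.50487998e-01 -1.43195021e-01]
 [ 0.00000000e+00  0.00000000e+00  0.00000000e+00  1.00000000e+00]]
```

View pics/w0.png

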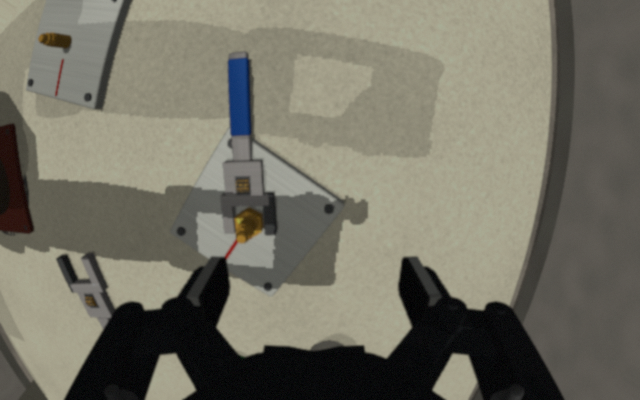

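The wrist view shows the worm near (242,185), the stem near (247,225), the red line at (232,247) and the sleeve at (240,95). I'll cross-check the positions with this camera after moving with shut fingers.

```bash
python3 -m creep '[0,-0.042,0,-0.03,0,0,0, 0,-0.083,0.02,-0.06,0,0,0, 0,-0.083,0.04,-0.06,0,0,0, 0,-0.083,0.04,-0.06,0,0,0,0,-0.083,0.04,-0.06,0,0,0,0,-0.083,0.04,-0.06,0,0,0]'
cat > w.py <<'E'
from h import *
from scipy.spatial.transform import Rotation as Ro
def wpose(o):
    T=np.eye(4);T[:3,:3]=Ro.from_euler('xyz',o['eef_rot'],degrees=True).as_matrix();T[:3,3]=o['ee_pos'];return T
def wshot(name=None):
    o=arm.get_obs();im=arm.get_image("wrist");im["world_from_camera"]=wpose(o)@np.array(im["mount"])
    if name: cv2.imwrite(f"pics/{name}.png",im["color"])
    return im,o
def rays(im,u,v):
    K=np.array(im["mtx"]);p=cv2.fisheye.undistortPoints(np.stack([u,v],-1).astype(float).reshape(-1,1,2),K,np.zeros(4)).reshape(-1,2)
    return np.stack([p[:,0],-p[:,1],-np.ones(len(p))],-1)@im["world_from_camera"][:3,:3].T
def plane(im,u,v,z):
    d=rays(im,u,v);c=im["world_from_camera"][:3,3];return c+d*((z-c[2])/d[:,2])[:,None]
def depth(im,u,v):
    return im["world_from_camera"][:3,3]+rays(im,u,v)*im["range_z"][v,u][:,None]
def wmeasure(im,zp=.019):
    C=im["color"].astype(int);b,g,r=C[...,0],C[...,1],C[...,2]
    for n,m,z in (("blue",(b>r+50)&(b>g+30),zp+.013),("red",(r>g+60)&(r>b+60)&(abs(g-b)<25),zp),("brass",(r>b+50)&(g>b+25),None)):
        k,l,st,ce=cv2.connectedComponentsWithStats(m.astype(np.uint8))
        for i in np.argsort(-st[:,4]):
            if i==0 or st[i,4]<12: continue
            v,u=np.nonzero(l==i);D=depth(im,u,v)
            Z=z if z else zp+.019
            P=plane(im,u,v,Z)[:,:2];c=P.mean(0)
            if not(.4<c[0]<.75 and -.2<c[1]<.2): continue
            s=np.linalg.svd(P-c)[2][0];t=(P-c)@s
            print(n,len(u),"px",ce[i].round(0),"c",c.round(4),"yaw",np.degrees(np.arctan2(s[1],s[0])).round(1),"ext",np.ptp(P,axis=0).round(3),"medz",np.median(D[:,2]).round(4),"zmax",D[:,2].max().round(4),"bbox",P.min(0).round(4),P.max(0).round(4))
E
python3 - <<'E'
from w import *
im,o=wshot("w1");print(o["ee_pos"],o["opening"],o["force"]);wmeasure(im)
for t in("worm_centre","nut_top","jaw"):
    for r in arm.recognise(im,t)[:2]:
        b=r["bbox"];print(t,r["p"],b,plane(im,np.array([(b[0]+b[2])/2]),np.array([(b[1]+b[3])/2]),.037))
cv2.imwrite("pics/w1c.png",cv2.resize(im["color"][60:360,170:470],(600,600)))
E
```

```text
time: 1.75
ee_pos: [0.5436, 0.0394, 0.1727]
eef_rot: [179.8, 0.0, 90.0]
force: [-0.4, 0.2, 0.4]
opening: 0.0003
grasp_force: 0.0
[0.54356927 0.0394219  0.17270781] 0.00031647413352329265 [-0.3923892   0.19203023  0.41540503]
blue 2146 px [310. 134.] c [0.5427 0.09  ] yaw -89.1 ext [0.022 0.087] medz 0.0319 zmax 0.3159 bbox [0.5316 0.0455] [0.5536 0.1323]
worm_centre 0.53 [303.4, 228.9, 320.7, 244.6] [[ 0.54410218 -0.00996694  0.037     ]]
worm_centre 0.41 [106.8, 342.6, 120.3, 352.7] [[ 0.24110709 -0.2074876   0.037     ]]
nut_top 0.43 [343.8, 243.3, 347.0, 264.7] [[ 0.57801489 -0.02955533  0.037     ]]
jaw 0.95 [73.7, 298.6, 100.1, 333.2] [[ 0.21232906 -0.15033468  0.037     ]]
jaw 0.44 [340.3, 241.9, 347.7, 270.2] [[ 0.5766771 -0.0319183  0.037    ]]
```

View pics/w1c.png

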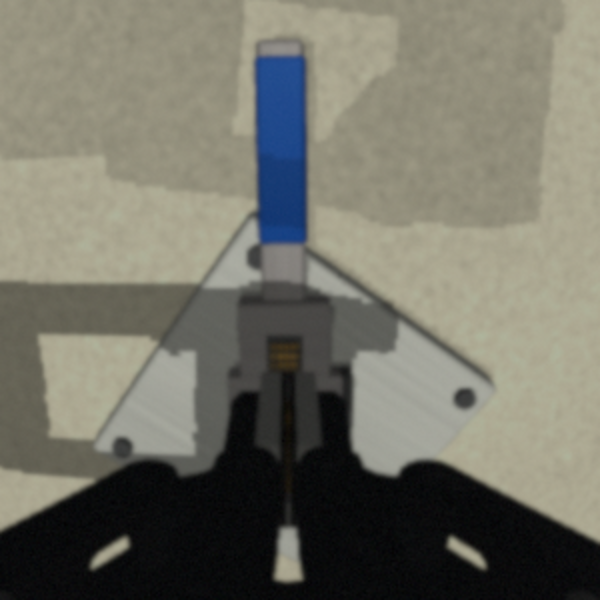

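```bash
python3 - <<'E'
from w import *
im,o=wshot();g=im["color"].mean(2)
print(g[200:245,294:298].mean(1).round(0).astype(int)); print(g[200:245,328:332].mean(1).round(0).astype(int))
print("worm col",g[222:248,309:316].mean(1).round(0).astype(int)); print("worm row",g[232:242,298:328].mean(0).round(0).astype(int))
for u,v,z in((296,208,.033),(296,210,.033),(312,229,.037),(312,245,.037),(304,237,.037),(320,237,.037)): print(u,v,plane(im,np.array([u]),np.array([v]),z).round(4))
z=im["range_z"]; v,u=np.mgrid[214:222,298:326]; print("head z",np.median(depth(im,u.ravel(),v.ravel())[:,2])); v,u=np.mgrid[250:270,355:375];print("plate z",np.median(depth(im,u.ravel(),v.ravel())[:,2]))
v,u=np.mgrid[234:240,308:316]; print("worm z",np.percentile(depth(im,u.ravel(),v.ravel())[:,2],[10,50,90]))
E
```

```text
[136 116 103  96  92  89  82  69  58  49  46  47  56  64  69  72  73  73
  72  73  72  74  73  72  72  72  72  72  72  72  73  73  72  72  72  71
  71  70  71  71  71  72  74  72  72]
[162 162 160 156 148 137 114  82  58  48  47  51  59  66  70  71  71  71
  71  72  73  72  71  71  71  71  71  70  70  72  71  72  72  71  72  70
  70  70  71  71  72  72  72  72  72]
worm col [72 72 72 72 68 60 49 40 34 35 41 45 44 41 44 51 55 51 44 42 46 44 39 33
 26 20]
worm row [71 71 71 71 71 66 55 45 41 41 42 43 45 47 46 47 48 46 46 46 44 43 42 46
 58 67 71 71 71 71]
296 208 [[0.5277 0.0191 0.033 ]]
296 210 [[0.5276 0.017  0.033 ]]
312 229 [[ 0.5431 -0.0013  0.037 ]]
312 245 [[ 0.5431 -0.0187  0.037 ]]
304 237 [[ 0.5352 -0.0099  0.037 ]]
320 237 [[ 0.551  -0.0099  0.037 ]]
head z 0.03210556394463665
plate z 0.018127471409748103
worm z [0.03593153 0.03721209 0.03815211]
```

```bash
python3 -m creep '[0,0.001,-0.02,-0.04,0,0,0, 0,0.001,-0.044,-0.08,0,0,0, 0,0.001,-0.044,-0.11,0,0,0, 0,0.001,-0.044,-0.124,0,0,0, 0,0.001,-0.044,-0.127,0,0,0, 0,0.001,-0.044,-0.127,0,0,0, 0,0.001,-0.044,-0.127,0,0,0]'
```

```text
time: 2.7
ee_pos: [0.5446, -0.0039, 0.0462]
eef_rot: [179.8, 0.0, 90.0]
force: [0.5, 0.1, -0.3]
opening: -0.0004
grasp_force: 0.0
```

```bash
python3 -m creep '[0,-0.001,0,-0.003,0,0,0, 0,-0.001,0,-0.005,0,0,0, 0,-0.001,0,-0.006,0,0,0, 0,-0.001,0,-0.0065,0,0,0, 0,-0.001,0,-0.0065,0,0,0]'; python3 -m creep '[0,0,0,-0.0005,0,0,0,0,0,0,-0.0005,0,0,0]';python3 -m creep '[0,0,0,-0.0005,0,0,0,0,0,0,-0.0005,0,0,0]'
```

```text
time: 3.2
ee_pos: [0.5419, -0.004, 0.0378]
eef_rot: [-180.0, -0.0, 90.0]
force: [0.1, -0.2, -0.5]
opening: -0.0002
grasp_force: 0.0
time: 3.4
ee_pos: [0.5421, -0.004, 0.0374]
eef_rot: [180.0, 0.0, 90.0]
force: [-0.4, -0.1, 0.6]
opening: -0.0002
grasp_force: 0.5
time: 3.6
ee_pos: [0.5422, -0.004, 0.0371]
eef_rot: [180.0, 0.0, 90.0]
force: [-1.0, 0.9, 3.0]
opening: 0.0002
grasp_force: 1.8
```

```bash
python3 -m creep '[0,0,0,-0.0004,0,0,0,0,0,0,-0.0004,0,0,0]'; python3 -m creep '[0,0,0,-0.0003,0,0,0,0,0,0,-0.0003,0,0,0]'
```

```text
time: 3.8
ee_pos: [0.5422, -0.004, 0.0369]
eef_rot: [180.0, 0.0, 90.0]
force: [-1.7, 0.7, 5.2]
opening: -0.0
grasp_force: 2.9
time: 4.0
ee_pos: [0.5422, -0.004, 0.0367]
eef_rot: [180.0, 0.0, 90.0]
force: [-2.6, -0.4, 6.8]
opening: -0.0001
grasp_force: 3.5
```

```bash
python3 -m creep '[0,0,0,-0.0003,0,0,0,0,0,-0.002,-0.0003,0,0,0,0,0,-0.004,-0.0003,0,0,0,0,0,-0.006,-0.0003,0,0,0,0,0,-0.008,-0.0003,0,0,0,0,0,-0.008,-0.0003,0,0,0]'
```

```text
time: 4.6
ee_pos: [0.5423, -0.0118, 0.0367]
eef_rot: [180.0, -0.0, 90.0]
force: [-3.0, 2.2, 8.7]
opening: -0.0002
grasp_force: 4.5
```

```bash
python3 -m creep '[0,0,-0.003,0,0,0,0,0,0,-0.006,0,0,0,0,0,0,-0.008,0,0,0,0,0,0,-0.008,0,0,0,0]'; python3 - <<'E'
from m import *
im=arm.get_image("scene"); a=cv2.resize(im["color"][205:275,300:380],None,fx=5,fy=5,interpolation=cv2.INTER_CUBIC)
s=arm.get_image("side");b=cv2.resize(s["color"][145:215,250:330],None,fx=5,fy=5,interpolation=cv2.INTER_CUBIC)
cv2.imwrite("pics/d.png",np.hstack([a,b]));print(arm.get_obs()["time"],arm.get_obs()["force"])
E
```

```text
time: 5.0
ee_pos: [0.5424, -0.0198, 0.0367]
eef_rot: [180.0, -0.0, 90.0]
force: [-3.4, 1.2, 8.0]
opening: -0.0006
grasp_force: 4.3
5.1 [-3.1073303   0.55497087  8.56275264]
```

View pics/d.png

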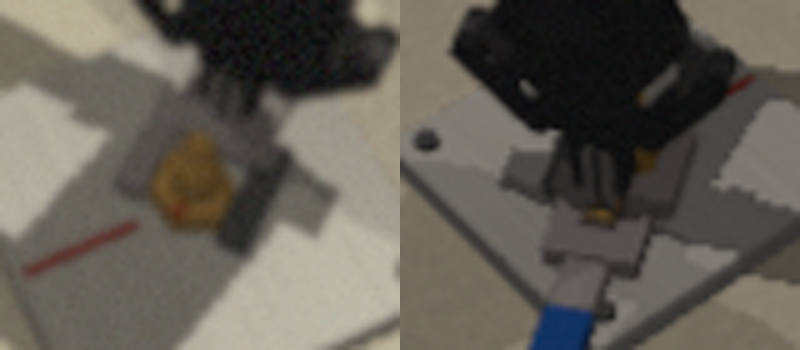

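```bash
python3 -m creep '[0,0,0,0.003,0,0,0, 0,0,0.017,0.003,0,0,0, 0,0,0.017,0.0008,0,0,0, 0,0,0.017,-0.0001,0,0,0, 0,0,0.017,-0.0001,0,0,0, 0,0,0.013,-0.0001,0,0,0, 0,0,0.009,-0.0001,0,0,0, 0,0,0.006,-0.0001,0,0,0]';python3 -m creep '[0,0,-0.002,0,0,0,0,0,0,-0.004,0,0,0,0,0,0,-0.006,0,0,0,0]'
python3 - <<'E'
from m import *
im=arm.get_image("side");print(arm.get_obs()["force"]);measure(im,zt=.019)
E
```

```text
time: 5.9
ee_pos: [0.5424, -0.0141, 0.0366]
eef_rot: [180.0, -0.0, 90.0]
force: [-2.3, 2.9, 10.0]
opening: 0.0
grasp_force: 4.8
time: 6.2
ee_pos: [0.5424, -0.0202, 0.0366]
eef_rot: [180.0, -0.0, 90.0]
force: [-2.4, 1.8, 8.3]
opening: -0.0
grasp_force: 4.3
[-1.93197181  1.37921417  9.01840019]
gray z 0.01976912109739548 [0.01743185 0.02183463] 2109
blue 314 [0.5394 0.0895] yaw 90.5 len 0.086 ends [0.5398 0.0455] [0.539  0.1314] medz 0.0336
```

```bash
python3 -m creep '[0,0,0,0.003,0,0,0, 0,0,0.017,0.003,0,0,0, 0,0,0.017,0.0008,0,0,0, 0,0,0.017,-0.0002,0,0,0, 0,0,0.017,-0.0002,0,0,0, 0,0,0.013,-0.0002,0,0,0, 0,0,0.009,-0.0002,0,0,0, 0,0,0.006,-0.0002,0,0,0]';python3 -m creep '[0,0,-0.002,0,0,0,0,0,0,-0.004,0,0,0,0,0,0,-0.006,0,0,0,0]'
python3 -m creep '[0,0,0,0.003,0,0,0, 0,0,0.017,0.003,0,0,0, 0,0,0.017,0.0008,0,0,0, 0,0,0.017,-0.0001,0,0,0, 0,0,0.017,-0.0001,0,0,0, 0,0,0.013,-0.0001,0,0,0, 0,0,0.009,-0.0001,0,0,0, 0,0,0.006,-0.0001,0,0,0]';python3 -m creep '[0,0,-0.002,0,0,0,0,0,0,-0.004,0,0,0,0,0,0,-0.006,0,0,0,0]'
python3 - <<'E'
from m import *
im=arm.get_image("side");print(arm.get_obs()["force"]);measure(im,zt=.019)
E
```

```text
time: 7.05
ee_pos: [0.5427, -0.0143, 0.0365]
eef_rot: [179.9, -0.0, 90.0]
force: [-2.1, 3.2, 10.4]
opening: 0.0001
grasp_force: 4.9
time: 7.35
ee_pos: [0.543, -0.0204, 0.0366]
eef_rot: [179.9, -0.0, 90.0]
force: [-0.8, 3.1, 8.7]
opening: -0.0002
grasp_force: 4.3
time: 8.15
ee_pos: [0.5428, -0.0143, 0.0365]
eef_rot: [179.9, -0.0, 90.0]
force: [-2.0, 4.7, 9.0]
opening: -0.0001
grasp_force: 5.0
time: 8.45
ee_pos: [0.543, -0.0198, 0.0364]
eef_rot: [179.9, -0.1, 90.0]
force: [-0.2, 5.8, 9.4]
opening: -0.0001
grasp_force: 4.6
[-0.46999075  5.21169669  9.68154609]
gray z 0.019631832714556208 [0.01720277 0.02161117] 2108
blue 313 [0.5376 0.089 ] yaw 91.9 len 0.086 ends [0.5391 0.0451] [0.5363 0.1309] medz 0.0331
```

```bash
python3 -m creep '[0,0,0,0.003,0,0,0, 0,0,0.017,0.003,0,0,0, 0,0,0.017,0.0008,0,0,0, 0,0,0.017,-0.0003,0,0,0, 0,0,0.017,-0.0003,0,0,0, 0,0,0.014,-0.0004,0,0,0, 0,0,0.011,-0.0004,0,0,0, 0,0,0.009,-0.0004,0,0,0]';python3 -m creep '[0,0,-0.003,0,0,0,0,0,0,-0.006,0,0,0,0,0,0,-0.008,0,0,0,0,0,0,-0.008,0,0,0,0]'
python3 - <<'E'
from m import *
im=arm.get_image("side");print(arm.get_obs()["force"]);measure(im,zt=.019)
E
```

```text
time: 9.3
ee_pos: [0.5422, -0.0103, 0.0363]
eef_rot: [-180.0, -0.1, 90.0]
force: [-4.2, 8.8, 14.2]
opening: 0.0
grasp_force: 7.4
time: 9.7
ee_pos: [0.5427, -0.0181, 0.0363]
eef_rot: [179.9, -0.1, 90.0]
force: [-2.6, 9.1, 13.4]
opening: -0.0002
grasp_force: 6.7
[-2.66165082  9.26440109 13.47835798]
gray z 0.019482387781956545 [0.01721607 0.02155739] 2101
blue 312 [0.5378 0.0887] yaw 92.2 len 0.086 ends [0.5395 0.0451] [0.5362 0.131 ] medz 0.033
```

```bash
python3 -m creep '[0,0,0.001,0.004,0,0,0,0,0,0.02,0.04,0,0,0, 0,0,0.04,0.08,0,0,0, 0.3,0,0.06,0.12,0,0,0, 1,0.03,0.08,0.13,0,0,0,1,0.03,0.10,0.13,0,0,0,1,0.03,0.10,0.13,0,0,0,1,0.03,0.10,0.13,0,0,0]'
python3 - <<'E'
from w import *
im,o=wshot();print(o["ee_pos"],o["opening"],o["force"]);wmeasure(im)
cv2.imwrite("pics/w2.png",im["color"]);
cv2.imwrite("pics/w2c.png",cv2.resize(im["color"][220:370,180:380],(800,600),interpolation=cv2.INTER_CUBIC))
E
```

```text
time: 10.55
ee_pos: [0.5713, 0.0803, 0.1639]
eef_rot: [-179.9, 0.1, 90.1]
force: [0.6, -0.4, -0.6]
opening: 0.0726
grasp_force: 0.0
[0.57126478 0.08032147 0.16390743] 0.07258865903285028 [ 0.55408885 -0.44968893 -0.62353649]
blue 2082 px [280. 178.] c [0.5419 0.0908] yaw -87.9 ext [0.024 0.086] medz 0.0313 zmax 0.307 bbox [0.5299 0.0459] [0.5535 0.1319]
red 75 px [268. 332.] c [ 0.516  -0.1052] yaw -125.9 ext [0.029 0.038] medz 0.0182 zmax 0.0195 bbox [ 0.5008 -0.1258] [ 0.5301 -0.0879]
brass 351 px [289. 315.] c [ 0.5461 -0.0604] yaw -99.6 ext [0.03  0.045] medz 0.0349 zmax 0.0673 bbox [ 0.5326 -0.0864] [ 0.5624 -0.0411]
brass 52 px [288. 336.] c [ 0.543  -0.0932] yaw -66.7 ext [0.009 0.01 ] medz 0.0733 zmax 0.0745 bbox [ 0.5385 -0.0982] [ 0.548  -0.0882]
```

View pics/w2c.png

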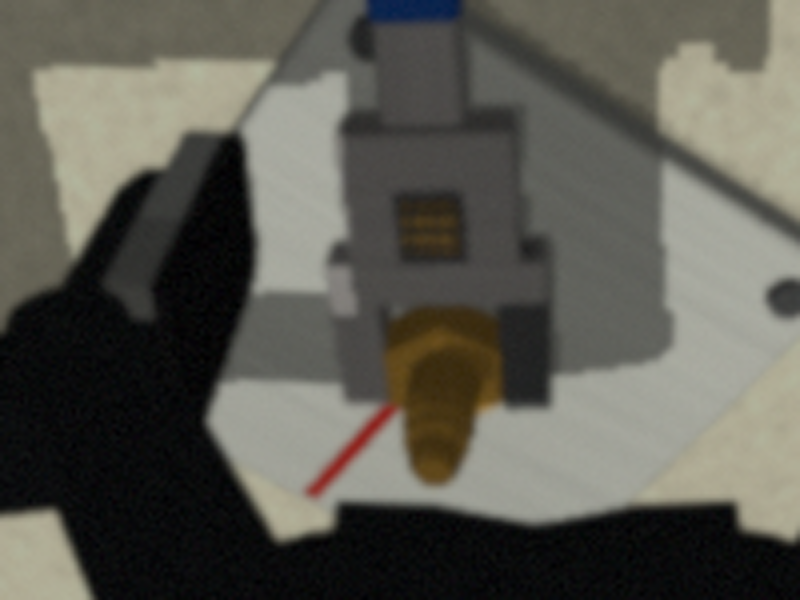

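Crop: the nut (388–505, row 350) now sits tight between the fixed jaw (345–385) and the dark jaw (503–550), so the jaw is snug. The wrench is at 92° and the red line at about 54.5°, so the nut needs about 37° clockwise. I'll push the sleeve with shut fingers.

```bash
python3 -m creep '[0,-0.035,0.005,0,0,0,0, 0,-0.07,0.01,0,0,0,0, 0,-0.07,0.01,-0.05,0,0,0, 0,-0.07,0.01,-0.1,0,0,0, 0,-0.07,0.01,-0.14,0,0,0, 0,-0.07,0.01,-0.144,0,0,0,0,-0.07,0.01,-0.144,0,0,0,0,-0.07,0.01,-0.144,0,0,0]'; python3 -m creep '[0,0.006,0,0,0,0,0,0,0.01,0,0,0,0,0,0,0.01,0,0,0,0,0]'
```

```text
time: 11.4
ee_pos: [0.5038, 0.0906, 0.0231]
eef_rot: [179.8, 0.0, 90.0]
force: [-0.7, -0.0, 0.6]
opening: -0.0003
grasp_force: 0.0
time: 11.7
ee_pos: [0.5141, 0.091, 0.0226]
eef_rot: [179.8, -0.0, 90.0]
force: [0.8, -0.2, -0.4]
opening: -0.0001
grasp_force: 0.0
```

```bash
python3 -m creep '[0,0.002,0,0,0,0,0,0,0.004,0,0,0,0,0,0,0.005,0,0,0,0,0]'; python3 -m creep '[0,0.002,0,0,0,0,0,0,0.004,0,0,0,0,0,0,0.004,0,0,0,0,0]';python3 -m creep '[0,0.002,0,0,0,0,0,0,0.003,0,0,0,0,0,0,0.003,0,0,0,0,0]'
```

```text
time: 12.0
ee_pos: [0.5165, 0.0911, 0.0208]
eef_rot: [-179.9, -0.0, 90.0]
force: [-4.0, -0.4, 2.9]
opening: -0.0001
grasp_force: 2.1
time: 12.3
ee_pos: [0.5194, 0.0913, 0.0206]
eef_rot: [-179.8, -0.0, 90.0]
force: [-6.1, 0.8, 5.1]
opening: 0.0003
grasp_force: 3.9
time: 12.6
ee_pos: [0.5222, 0.0915, 0.0206]
eef_rot: [-179.8, -0.0, 90.0]
force: [-6.0, 1.5, 6.8]
opening: 0.0001
grasp_force: 4.2
```

```bash
python3 -m creep '[0,0,0,0.0015,0,0,0, 0,0.0053,0.0007,0.0015,0,0,-2, 0,0.0107,0.0012,0.0015,0,0,-4, 0,0.016,0.0015,0.0015,0,0,-6, 0,0.0214,0.0017,0.0015,0,0,-8, 0,0.0268,0.0016,0.0015,0,0,-10, 0,0.0321,0.0014,0.0015,0,0,-12,0,0.0321,0.0014,0.0015,0,0,-12]'
python3 - <<'E'
from m import *
for n in ("side","scene"):
    measure(arm.get_image(n),zt=.019)
E
```

```text
time: 13.4
ee_pos: [0.5553, 0.0926, 0.0218]
eef_rot: [-179.9, 0.0, 78.0]
force: [-2.5, 0.8, -0.9]
opening: -0.0001
grasp_force: 1.1
gray z 0.019757925757217576 [0.01744284 0.02178452] 1855
blue 111 [0.5817 0.1121] yaw 84.2 len 0.031 ends [0.5801 0.0959] [0.5832 0.1269] medz 0.0333
red 19 [ 0.5134 -0.1073] yaw 54.5 len 0.044 ends [ 0.5004 -0.1255] [ 0.5262 -0.0894] medz 0.0208
brass 148 [294.3 168.8] [ 0.5432 -0.057   0.049 ] zmax 0.0772 [ 0.5471 -0.068   0.037 ]
gray z 0.016712168294416574 [0.01414016 0.02145881] 1041
blue 38 [0.5774 0.0758] yaw -109.5 len 0.064 ends [0.5886 0.1074] [0.5671 0.0467] medz 0.0306
red 17 [ 0.5144 -0.1043] yaw -125.2 len 0.065 ends [ 0.5393 -0.0691] [ 0.5019 -0.122 ] medz 0.0176
brass 186 [338.3 240.7] [ 0.5461 -0.0656  0.0458] zmax 0.0741 [ 0.5446 -0.0615  0.037 ]
```

```bash
python3 -m creep '[0,0.0067,-0.0006,0,0,0,-2.5, 0,0.0134,-0.0014,0,0,0,-5, 0,0.0198,-0.0026,0,0,0,-7.5, 0,0.0264,-0.0041,0,0,0,-10, 0,0.0328,-0.0058,0,0,0,-12.5, 0,0.0392,-0.0078,0,0,0,-15, 0,0.0442,-0.0097,0,0,0,-17,0,0.0491,-0.0117,0,0,0,-19,0,0.0491,-0.0117,0,0,0,-19]'
python3 -m creep '[0,-0.015,0.009,0,0,0,0,0,-0.03,0.018,0,0,0,0,0,-0.05,0.04,0.04,0,0,0,0,-0.08,0.05,0.09,0,0,0,0,-0.12,0.05,0.1,0,0,0,0,-0.12,0.05,0.1,0,0,0]'
python3 - <<'E'
from w import *
import m
for n in ("side","scene"):
    m.measure(arm.get_image(n),zt=.019)
im,o=wshot("w3");print(o["ee_pos"],o["force"]);wmeasure(im)
E
```

```text
time: 14.4
ee_pos: [0.6051, 0.0808, 0.0222]
eef_rot: [-180.0, -0.0, 59.0]
force: [-1.6, 1.5, -0.2]
opening: -0.0003
grasp_force: 0.9
time: 15.0
ee_pos: [0.4831, 0.1314, 0.1255]
eef_rot: [179.8, -0.1, 59.2]
force: [0.5, -0.6, -0.1]
opening: 0.0
grasp_force: 0.0
gray z 0.019676930960913608 [0.01713326 0.02182533] 1231
blue 299 [0.6211 0.0675] yaw 58.9 len 0.086 ends [0.5986 0.0303] [0.6431 0.1039] medz 0.033
red 6 [ 0.5042 -0.1203] yaw 53.6 len 0.012 ends [ 0.5004 -0.1255] [ 0.5076 -0.1157] medz 0.02
gray z 0.016724369122309457 [0.01330435 0.02351392] 731
blue 278 [0.6232 0.0649] yaw -120.8 len 0.083 ends [0.6451 0.1018] [0.6024 0.0302] medz 0.0304
brass 171 [338.3 240.6] [ 0.5461 -0.0656  0.0462] zmax 0.0747 [ 0.5446 -0.0613  0.037 ]
[0.4858886  0.13075909 0.12387022] [ 0.34325677 -0.81886596  0.72843051]
blue 2080 px [481. 184.] c [0.6232 0.0704] yaw -120.8 ext [0.061 0.084] medz 0.0311 zmax 0.2672 bbox [0.5925 0.0268] [0.6534 0.1106]
brass 266 px [458. 317.] c [ 0.5534 -0.0495] yaw -61.7 ext [0.023 0.037] medz 0.0343 zmax 0.2672 bbox [ 0.5413 -0.0691] [ 0.5645 -0.0325]
brass 27 px [466. 284.] c [ 0.5737 -0.0143] yaw -31.2 ext [0.011 0.008] medz 0.036 zmax 0.0375 bbox [ 0.5676 -0.018 ] [ 0.5787 -0.0105]
brass 18 px [467. 288.] c [ 0.573  -0.0201] yaw 148.4 ext [0.008 0.006] medz 0.0373 zmax 0.0382 bbox [ 0.569  -0.0229] [ 0.577  -0.0173]
```

View pics/w3.png

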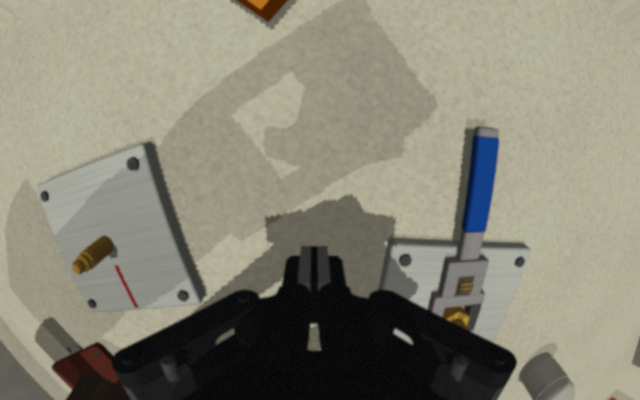

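```bash
python3 -m creep '[0,0.04,0,-0.01,0,0,0,0,0.07,-0.01,-0.06,0,0,0,0,0.08,-0.03,-0.1,0,0,0,0,0.105,-0.041,-0.1,0,0,0,0,0.115,-0.047,-0.1,0,0,0,0,0.12,-0.05,-0.1,0,0,-1,0,0.1255,-0.0525,-0.1,0,0,-2.5,0,0.1308,-0.0551,-0.1,0,0,-4.5,0,0.1308,-0.0551,-0.1,0,0,-4.5,0,0.1308,-0.0551,-0.1,0,0,-4.5]'
python3 -m creep '[0,-0.015,0.01,0,0,0,0,0,-0.03,0.02,0.01,0,0,0,0,-0.03,0.03,0.05,0,0,0,0,-0.01,0.03,0.10,0,0,0,1,-0.01,0.03,0.15,0,0,0,1,-0.01,0.03,0.15,0,0,0,1,-0.01,0.03,0.15,0,0,0,1,-0.01,0.03,0.15,0,0,0]'
python3 - <<'E'
from w import *
import m
for n in ("side","scene"):
    I=arm.get_image(n);m.measure(I,zt=.019)
    if n=="scene": S=cv2.resize(I["color"][180:290,280:400],(436,400),interpolation=cv2.INTER_CUBIC)
im,o=wshot();print(o["ee_pos"],o["force"]);wmeasure(im)
cv2.imwrite("pics/e.png",np.hstack([S,cv2.resize(im["color"][180:380,220:400],(360,400),interpolation=cv2.INTER_CUBIC)]))
E
```

```text
time: 16.15
ee_pos: [0.6169, 0.0759, 0.0237]
eef_rot: [179.9, -0.1, 54.6]
force: [-0.1, -0.2, -0.5]
opening: 0.0001
grasp_force: 0.0
time: 16.95
ee_pos: [0.6052, 0.1057, 0.1718]
eef_rot: [-180.0, 0.0, 54.5]
force: [-0.3, -0.8, -0.7]
opening: 0.0577
grasp_force: 0.0
gray z 0.019759302066848727 [0.01749776 0.02176005] 2805
blue 107 [0.647  0.0822] yaw 71.8 len 0.042 ends [0.6392 0.0583] [0.6524 0.0986] medz 0.0334
red 11 [ 0.5162 -0.1028] yaw 54.6 len 0.042 ends [ 0.5037 -0.1204] [ 0.5282 -0.0859] medz 0.0205
brass 82 [292.9 165.8] [ 0.5466 -0.0582  0.0573] zmax 0.0781 [ 0.5532 -0.0771  0.037 ]
brass 31 [298.4 172.1] [ 0.5348 -0.0602  0.0365] zmax 0.0391 [ 0.5347 -0.0597  0.037 ]
gray z 0.016646633631828556 [0.01453522 0.02217298] 1170
blue 134 [0.6438 0.0729] yaw -123.8 len 0.08 ends [0.6577 0.0937] [0.6135 0.0276] medz 0.0303
red 10 [ 0.515  -0.1031] yaw -125.8 len 0.038 ends [ 0.5267 -0.087 ] [ 0.5044 -0.1179] medz 0.0161
brass 177 [338.3 240.6] [ 0.5459 -0.0656  0.0463] zmax 0.0744 [ 0.5444 -0.0612  0.037 ]
[0.6045325  0.10557079 0.17036478] [ 0.32559426 -0.29234762 -0.42053372]
blue 1765 px [363. 204.] c [0.6358 0.0642] yaw -125.3 ext [0.064 0.081] medz 0.0314 zmax 0.3134 bbox [0.6025 0.0219] [0.6669 0.1026]
brass 483 px [356. 331.] c [ 0.5474 -0.0634] yaw -119.1 ext [0.037 0.048] medz 0.0356 zmax 0.3134 bbox [ 0.5297 -0.0904] [ 0.5664 -0.0427]
```

View pics/e.png

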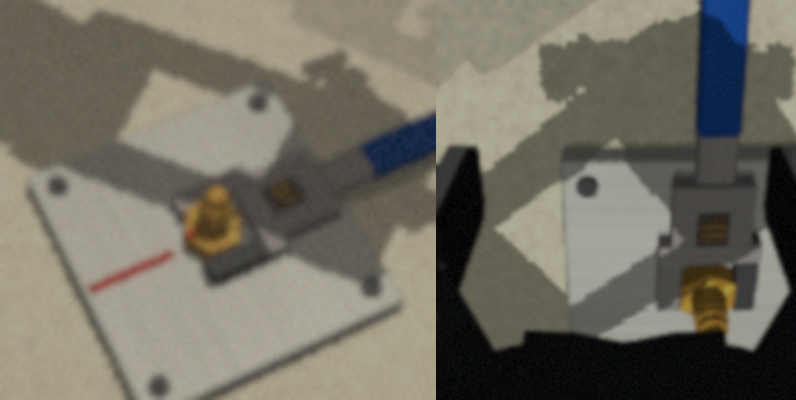

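Scene crop: the red line (92,289)–(173,255) points at the nut's mark (190,233). The wrench is at 54.7° and the line at 54.6°. The wrench lies flat and snug, and the arm is clear.

```bash
python3 -c "
from workcell import arm
print(arm.hand_in())"
```

```text
the job is handed in; nothing more can be done
None
```

I closed the jaw snug on the nut with the worm, turned the nut about 37° clockwise to line up with the red line (54.7° against 54.6° by camera), let go of the wrench lying flat, and handed the job in; hand-in returned no verdict, and the last worm stroke pressed at about 17 N in total, over the 15 N asked for but under the 24 N failure limit.

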